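# Set the press charger and work its treadle

### The arm

A 6-joint arm with a two-finger parallel gripper is mounted at the origin on the work surface. World frame = base frame: x ahead of the robot, y to its left, z up, the work surface at z = 0. Lengths are in mm, angles in degrees, forces in N, time in s.
With the tool pointing down it reaches from about 300 to 850 mm from the base axis. Payload 4.2 kg.
Tool frame: the origin (TCP) lies on the centre line of the jaws, within the pads' length; the fingertips stand 14 mm ahead of it and the grasp point (between the pads) lies 5 mm behind it; z points along the fingers, y is the line along which they close (so a half turn about z gives the same grasp; the last joint's range is limited). The gripper opens to 91 mm and grips with 3 to 60 N. Pads are 32 mm wide; open, the fingers measure 118 mm over their backs; the gripper's body (76 mm by 178 mm) begins 60 mm behind the grasp point.
Start: joints at [-69.901, 18.312, 89.639, -0, 72.044, -1.146], TCP at [208.361, -535.936, 227.976] pointing down, gripper open.
Joint ranges: [-177.97, 177.97], [-48.28, 115.42], [12.27, 149.76], [-77.06, 257.06], [2.81, 150.46], [-146.56, 146.56]. Speed limits (degrees/s): [147.25, 147.25, 180, 180, 180, 180].

### API

Orientations are given as [roll, pitch, yaw] about the fixed x, y, z axes, in that order (R = Rz(yaw) Ry(pitch) Rx(roll)).
In Python, from workcell import env gives the robot as it stands.
- The arm moves only by the tool arm_command, never from a script. Its argument "motion" is a list of rows, each an object with "offset": the shift along the tool's x, y, z in m, a list of three; "spin": the turn about the tool's z in rad. In form: [{"offset": [tx, ty, tz], "spin": spin}, ...]. A call has 1 to 5 rows; each row shifts and turns the commanded pose from where the row before left it, along the tool's axes as they then stand; what a row does not reach is not made up. A row lasts 1/8 s, in which the tool goes at most 62.5 mm and 10.7 degrees, less where a joint would pass 70% of its speed; a pose out of reach is approached as far as the arm can. A call with a gripper value outside its range is refused whole. "jaw" is the finger opening in m, from 0 to 0.0912, set as the call begins (left out, the last holds). The fingers move at their own pace and stop on an object; "newtons" is the grip in N (left out, the last holds). Time passes only in rows, so rows that do not move let the fingers close. It gives the time, the measured TCP pose, the force, the opening and the grip force at its end, in the units of the state.
- env.state(): the state, without advancing time (a new reading comes with each control period).
- env.grab_frame(name): name is "side" or "top" or "wrist"; returns (picture, depth): 384x512x3 uint8, blue, green, red; 384x512 float32, mm along the optical axis (not along the pixel's ray), 0 where there is no reading.
- env.camera_model(name): a dict with "fx", "fy", "cx", "cy" (pixels), "k1" (the pictures are not rectified: a ray, as slopes to the right and down, at radius r is drawn at 1 + k1 r^2 times it, then the intrinsics apply), "eye" and "rotation" of the camera in the world; the wrist camera has in their place "hand_eye" (4x4, takes a point from camera to tool coordinates, whose origin is the TCP and whose axes are the flange's). Camera axes: x right, y down, z forward; pixel columns grow to the right and rows downward; lengths in mm; the calibration is good to about 2 mm. A picture is of the moment at which its call begins: read the wrist's pose just before it. camera_model takes no time and is no camera call.
- env.job_done(): hands the job in; it is judged then, once.
Trained networks look in the newest picture that a camera, given by its name, has taken for a name from the list of things; names that differ only in an ending like _2 or _b are one class to them, and where a whole thing is asked for, a point or a joint stands for the part that bears it (a point fixed in the world has none). Each returns a list of dicts, best first, with "score" (0 to 1); they miss things now and then, are a little off and sometimes report something else, mostly with a low value. They report only what shows in the picture. A call takes as long as a camera call. They do not tell look-alikes from the thing itself.
- env.boxes_of(camera, target): "bbox" ([left, top, right, bottom] in pixels, round what is visible of it).
- env.pinpoint(camera, target): "location" ([column, row] in pixels: a listed point, or the origin of a listed thing).
The state is a dict: "time_s": time; "qpos": joint angles; "qvel": joint speeds; "effort": joint torques, N m; "ee_pos": TCP position; "ee_rot": TCP orientation; "force": force on the tool from outside, world axes, zero at the start; "torque": the same for the moment, N m; "gripper_width": finger opening in mm; "gripper_force": force on a finger pad.
Only numpy, scipy, OpenCV 4.12 (cv2) and the standard library are available. Lean on these libraries where they do the work, as an engineer would, in place of code of your own. Each camera call takes 0.05 s, during which the arm holds its last target. There are 200 camera calls.

### The job

Turn the round selector wheel on the black press charger until the pointer on its rim stands right in front of the raised stud on the ring around the wheel, and let go of it. Then press the hinged spring treadle beside the wheel all the way down to its stop, keep it there for a moment (about half a second) and let it come all the way up again. Leave the wheel's setting, the lantern on its dock and all the other things as they are.

Things in the scene. Friction and masses are not known exactly. Their poses are not given: they have to be found in the camera images.
- charger: Press charger screwed to the shelf: black plastic housing, 180 mm deep (x), seen from the robot: lantern dock on the left, selector wheel in the middle, treadle on the right. Origin on the underside, directly below the wheel's axis; x points away from the robot (at yaw 0), y to the left towards the dock, z up. The housing's top is 45 mm high, from y = -80 to +190 mm; the treadle stands on a 16 mm high plinth from y = -180 to -75 mm. It does not move.
- wheel_top (a point): Centre of the top face of the selector wheel, on its vertical axis, 94 mm above the shelf. The wheel is a plain round aluminium drum, 60 mm in diameter and 42 mm tall (52 to 94 mm above the shelf); the full-diameter side to hold is 62 to 92 mm above the shelf. Best held across its diameter from above with the fingers at right angles to the pointer and the fingertips 60 to 65 mm above the shelf, clear of the stud.
- pointer_tip (a point): Outer end of the wheel's pointer, a small aluminium bar 7 mm wide and 7 mm high (57 to 64 mm above the shelf) that sticks out 18 mm from the drum's rim; this point is 48 mm from the wheel's axis, 60.5 mm above the shelf, and turns with the wheel. It lies on the half of the rim away from the robot.
- stud (a point): Point on the inner end line of the stud, 48 mm from the wheel's axis, 54 mm above the shelf. The stud is an aluminium block 9 mm wide, 14 mm long radially (51 to 65 mm from the axis), its top 54 mm above the shelf, on a flat grey ring (42 to 62 mm radius, top 48 mm above the shelf) around the wheel. It is fixed, at a different place on the far half of the ring in each episode. The wheel is set when pointer_tip is above this point.
- wheel (a joint): Angle of the wheel in rad: the direction of the pointer from the charger's x axis, positive anticlockwise seen from above; range -1.5 to 1.5. Starts 0.65 to 1.05, on the anticlockwise side of the stud, which stands at -0.3 to 0.3. It turns with a friction of 0.06 N m and stays where it is left.
- treadle_pad (a point): Point on the treadle's upper face where to press, on its centre line, 90 mm from the hinge and 22 mm from the free edge; moves with the treadle. The treadle is a ribbed aluminium plate 70 mm wide, 112 mm long and 8 mm thick, hinged on its far edge at charger x = +62, y = -130 mm, 45 mm above the shelf, rising towards the robot. This point is about 76 mm above the shelf at rest and about 49.5 mm with the treadle at its stop (a drop of 27 mm).
- treadle (a joint): Treadle angle in rad: 0 at rest (up, sloping 0.30 rad), 0.30 fully down at its stop (level). A spring lifts it: about 4 N at treadle_pad to start it, about 9 N to hold it at the stop; beyond that the force rises steeply.
- lantern: Green solar lantern with a clear globe, 76 mm in diameter, 114 mm tall, standing loose on the dock, whose top is 48 mm above the shelf, about 140 mm left of the wheel. Origin at its underside. Leave it.
- spare_base: Spare lantern base, black plastic disc 92 mm across, 30 mm high, beyond the charger. Origin at its underside. Leave it.
- tumbler: Glass tumbler, 68 mm across, 95 mm tall, beyond the charger. Origin at its underside. Leave it.
- bowl: Small aluminium bowl, 110 mm across, 42 mm high, right of the treadle. Origin at its underside. Leave it.
- torch: Red plastic torch lying in front of the charger, 143 mm long, 44 mm high. Origin at its underside near the middle. Leave it.
- cell_box: Cardboard box of cells, 60 x 90 x 45 mm, left of the charger. Origin at its underside. Leave it.
- screwdriver: Screwdriver lying in front of the charger, 170 mm long. Origin at its underside. Leave it.
Not all that is in view belongs to the job. What is shaped like the bowl but purple is not meant.

How it is judged (in metres and radians):
On the way, in this order (a step that is already met when the one before it is completed fails the run):
1. the pointer stands in front of the stud (tip within 7 mm of the stud point, seen from above) and the fingers have let go of the charger (horizontal distance between pointer_tip and stud below 0.007 m and contact force between the fingers and charger below 0.5 N), for 0.2 s.
2. the treadle is pressed to its stop (at least 0.27 of 0.30 rad) by the gripper for 0.3 s (value of joint treadle above 0.27 rad and contact force between the fingers and charger above 1 N), for 0.3 s.
At the end, for the whole second after the job is handed in: The treadle is back up (below 0.03 rad), the wheel is at rest with its pointer tip within 7 mm of the stud point seen from above, the fingers are clear of the charger, and the lantern and the six other loose things are at rest within 20 mm of where they started (all of step 1 and value of joint treadle below 0.03 rad and not (velocity of joint wheel above 0.05 rad/s or velocity of joint wheel below -0.05 rad/s) and linear speed of each of lantern, spare_base, tumbler, bowl, torch, cell_box, screwdriver below 0.02 m/s and distance of each of lantern, spare_base, tumbler, bowl, torch, cell_box, screwdriver from where it was at the start of the episode below 0.02 m); the robot touches nothing.
It fails at once if a bystander is shifted by more than 20 mm (distance of any of lantern, spare_base, tumbler, bowl, torch, cell_box, screwdriver from where it was at the start of the episode above 0.02 m).
It fails at once if the lantern or the tumbler is tipped by more than 0.3 rad (angle between any of lantern, tumbler's own z axis and vertical above 0.3 rad).
It also fails if it takes over 45 s, if anything falls off the work surface, if the arm or the gripper's body presses on something with over 40 N, if the wrist force passes 120 N, or if a joint passes its speed limit or range.

## Working session

There is one attempt and no reset: what is moved stays moved. The work goes in short steps, Python scripts to look and compute and a tool call to move; the robot and the scene stay as the last step left them, time stands still between calls to the robot, and variables do not carry over. Pictures are saved under pics/ and viewed, at most 10 in all, crops included, and the job is handed in when it is done.

Besides the shell and the picture viewer there is one more tool, called as name(argument=value, ...), one argument or row to a line, values as JSON. arm_command: Moves the arm, as the interface text tells. Its arguments: {"type":"object","properties":{"motion":{"type":"array"},"jaw":{"type":"number"},"newtons":{"type":"number"}},"required":["motion"]}

```bash
mkdir -p pics
cat > h.py <<'E'
import numpy as np, cv2
from workcell import env
from scipy.spatial.transform import Rotation as R
def pose():
    s=env.state(); return np.array(s['ee_pos'],float), s['ee_rot']
def cam(name):
    m=env.camera_model(name)
    if 'eye' in m: return m,np.array(m['eye'],float),np.array(m['rotation'],float)
    p,r=pose(); T=np.eye(4);T[:3,:3]=R.from_euler('xyz',r,degrees=True).as_matrix();T[:3,3]=p
    T=T@np.array(m['hand_eye']); return m,T[:3,3],T[:3,:3]
def ray(m,px):
    d=np.array([(px[0]-m['cx'])/m['fx'],(px[1]-m['cy'])/m['fy']]);u=d.copy()
    for _ in range(20): u=d/(1+m['k1']*(u@u))
    return np.array([u[0],u[1],1.])
def onz(c,px,z):
    m,e,Rm=c; d=Rm@ray(m,px); return e+d*(z-e[2])/d[2]
def bydepth(c,px,dep):
    m,e,Rm=c; return e+Rm@ray(m,px)*dep
def proj(c,P):
    m,e,Rm=c; q=Rm.T@(np.array(P)-e); u=q[:2]/q[2]; u=u*(1+m['k1']*(u@u)); return u*[m['fx'],m['fy']]+[m['cx'],m['cy']]
E
python3 - <<'E'
from h import *
print(env.state()); 
for n in ('top','side'):
    c=cam(n); im,d=env.grab_frame(n); cv2.imwrite(f'pics/{n}0.png',im); print(n,c[1],c[2].round(2).tolist(),{k:c[0][k] for k in('fx','k1')})
    for t,z in (('wheel_top',94),('pointer_tip',60.5),('stud',54),('treadle_pad',76),('charger',0),('lantern',48),('bowl',0)):
        for r in env.pinpoint(n,t)[:2]:
            px=r['location'];print(t,np.round(px,1),round(r['score'],2),onz(c,px,z).round(1), d[int(px[1]),int(px[0])] and bydepth(c,px,d[int(px[1]),int(px[0])]).round(1))
E
```

```text
{'time_s': 0.0, 'qpos': array([-6.98995959e+01,  1.83510376e+01,  8.97062085e+01,  1.41689880e-03,
        7.20446062e+01, -1.14427053e+00]), 'qvel': array([-0.03212034, -0.00559623, -0.00036373,  0.02201754,  0.08824355,
       -0.1366784 ]), 'effort': array([-1.10987126e-03, -4.12462807e+01, -2.31974065e+01,  7.22593954e-02,
        4.55880084e-02, -1.45615868e-04]), 'ee_pos': array([ 208.20852925, -535.45940165,  227.12765745]), 'ee_rot': array([-1.79898195e+02, -3.38083028e-03,  2.12442337e+01]), 'force': array([-0.0070542 ,  1.04403061, -0.01761218]), 'torque': array([0.02444924, 0.01111599, 0.03011641]), 'gripper_force': 0.0, 'gripper_width': 91.43267658784626}
top [398.99561925  31.50974019 951.07525884] [-166.29, 0.39, -85.02] {'fx': 366.25550733657775, 'k1': 0.03310549734367445}Traceback (most recent call last):
  File "<stdin>", line 7, in <module>
  File "h.py", line 16, in onz
    m,e,Rm=c; d=Rm@ray(m,px); return e+d*(z-e[2])/d[2]
                                                  ~^^^
IndexError: invalid index to scalar variable.
```

```bash
sed -i "s/np.array(m\['rotation'\],float)$/R.from_euler('xyz',m['rotation'],degrees=True).as_matrix()/" h.py
python3 - <<'E'
from h import *
for n in ('top','side'):
    c=cam(n); im,d=env.grab_frame(n); cv2.imwrite(f'pics/{n}0.png',im); print(n,c[1],c[2].round(2).tolist())
    for t,z in (('wheel_top',94),('pointer_tip',60.5),('stud',54),('treadle_pad',76),('charger',0),('lantern',48),('bowl',0)):
        for r in env.pinpoint(n,t)[:2]:
            px=r['location'];D=d[int(px[1]),int(px[0])];print(t,np.round(px,1),round(r['score'],2),onz(c,px,z).round(1), bydepth(c,px,D).round(1) if D else 0)
cv2.imwrite('pics/both.png',np.hstack([cv2.resize(cv2.imread(f'pics/{n}0.png'),(400,300)) for n in('top','side')]))
E
```

```text
top [398.99561925  31.50974019 951.07525884] [[0.09, -0.97, 0.24], [-1.0, -0.08, 0.03], [-0.01, -0.24, -0.97]]
wheel_top [243.3 227.4] 0.83 [517.6  72.9  94. ] [517.7  72.9  93.3]
pointer_tip [229.3 218.5] 0.78 [541.2 110.9  60.5] [541.  110.7  62. ]
stud [238.9 208.4] 0.71 [569.6  90.2  54. ] [570.3  90.5  50.5]
treadle_pad [296.2 225.6] 0.74 [535.4 -52.4  76. ] [535.4 -52.4  75.7]
treadle_pad [271.  163.4] 0.27 [686.5  19.7  76. ] [701.   19.1  31.9]
charger [241.1 230.3] 0.64 [522.6  82.4   0. ] [510.5  77.4  93.4]
lantern [190.3 235.8] 0.62 [492.2 203.3  48. ] [480.8 182.3 158.4]
bowl [374.9 303. ] 0.66 [ 372.4 -263.8    0. ] [ 372.5 -262.6    3.8]
bowl [186.2 169.1] 0.25 [675.7 246.7   0. ] [651.2 227.7  84.2]
side [ 365.46363201  820.62721708 1021.61616755] [[-0.96, -0.22, 0.18], [-0.29, 0.71, -0.64], [0.01, -0.66, -0.75]]
wheel_top [277.9 208.5] 0.68 [520.7  79.2  94. ] [520.7  79.4  94.2]
wheel_top [208.1 263.7] 0.19 [640.3 302.7  94. ] [653.5 277.7  49.2]
pointer_tip [266.3 226.8] 0.57 [539.9 124.8  60.5] [542.  116.2  48.6]
stud [257.  218.1] 0.68 [574.6  98.6  54. ] [574.1 100.4  56.4]
stud [288.6 179.7] 0.51 [525.7 -71.8  54. ] [522.2 -52.4  75.1]
charger [275.4 230.2] 0.91 [522.1  85.    0. ] [497.4 201.  161.1]
lantern [274.8 259.7] 0.9 [490.7 212.9  48. ] [485.3 238.8  89.5]
bowl [343.1 163. ] 0.95 [ 378.1 -251.6    0. ] [ 377.6 -208.3   41.3]
bowl [288.7 159.8] 0.9 [ 556.7 -210.5    0. ] [ 556.  -206.7    3.8]
```

View pics/top0.png

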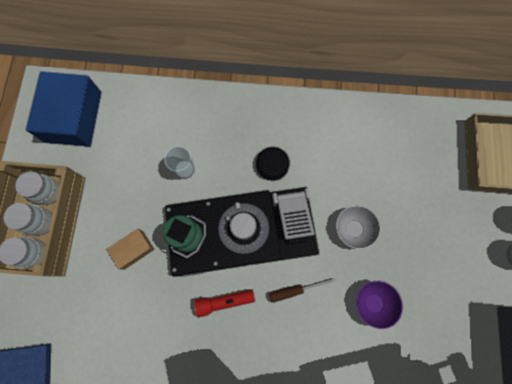

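The top view shows the black charger at (240,230) with the wheel at (243,227), the treadle at (295,215) and the lantern at (184,233). The grey bowl is at (357,228).

Possible mix-ups:
- **Wheel:** the spare base disc (272,163) and the grey bowl (357,228) are also round. I choose (243,227), the aluminium drum in the ring on the housing.
- **Bowl:** the purple bowl (380,303) is a decoy.
- **Treadle:** only the ribbed plate (295,215) fits.

I'll check this choice in one close crop.

```bash
cat >> h.py <<'E'
def to(P,yaw=None):
    p,r=pose(); M=R.from_euler('xyz',[180,0,r[2]],degrees=True).as_matrix()
    o=M.T@(np.array(P,float)-p)/1000
    print('pose',p.round(1),np.round(r,1),'offset',o.round(4),'rows>=',np.ceil(np.linalg.norm(o)/.0625), 'spin',None if yaw is None else -np.deg2rad(yaw-r[2]).round(4))
E
python3 - <<'E'
from h import *
im=cv2.imread('pics/top0.png')[170:290,150:330]; cv2.imwrite('pics/crop.png',cv2.resize(im,None,fx=4,fy=4,interpolation=2))
print(np.round(env.camera_model('wrist')['hand_eye'],3)); to([440,60,330],5)
E
```

```text
[[ 1.00000e-03 -9.69000e-01 -2.47000e-01  6.93780e+01]
 [ 1.00000e+00  1.00000e-03  1.00000e-03 -5.02000e-01]
 [-0.00000e+00 -2.47000e-01  9.69000e-01 -1.56867e+02]
 [ 0.00000e+00  0.00000e+00  0.00000e+00  1.00000e+00]]
pose [ 208.3 -535.9  228. ] [180.    0.   21.2] offset [ 0.4319 -0.4715 -0.102 ] rows>= 11.0 spin 0.2835
```

View pics/crop.png

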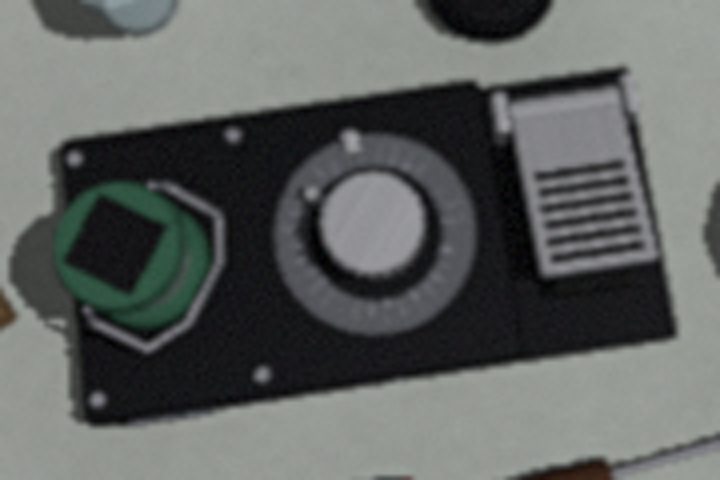

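The crop confirms it: wheel (372,222), pointer (312,190), stud (350,140) and treadle (590,190). Next I move above the charger.

arm_command(
  motion=[
    {"offset": [0.02, -0.016, -0.05], "spin": 0},
    {"offset": [0.03, -0.025, -0.046], "spin": 0},
    {"offset": [0.046, -0.038, 0], "spin": 0},
    {"offset": [0.046, -0.038, 0], "spin": 0},
    {"offset": [0.046, -0.038, 0], "spin": 0},
  ],
)

```text
time_s: 1.52
ee_pos: [328.0, -321.7, 324.2]
ee_rot: [180.0, -0.0, 21.2]
force: [0.9, -0.6, -0.3]
gripper_width: 91.7
gripper_force: 0.0
```

arm_command(
  motion=[
    {"offset": [0.046, -0.038, 0], "spin": 0},
    {"offset": [0.046, -0.038, 0], "spin": 0},
    {"offset": [0.046, -0.038, 0], "spin": 0},
    {"offset": [0.046, -0.038, 0], "spin": 0},
    {"offset": [0.046, -0.038, 0], "spin": 0},
  ],
)

```text
time_s: 2.15
ee_pos: [473.6, -61.1, 324.2]
ee_rot: [180.0, -0.0, 21.3]
force: [0.7, -0.7, 0.7]
gripper_width: 91.4
gripper_force: 0.0
```

arm_command(
  motion=[
    {"offset": [0.046, -0.038, 0], "spin": 0},
    {"offset": [0.046, -0.038, 0], "spin": 0.14},
    {"offset": [0, 0, 0], "spin": 0.14},
    {"offset": [0, 0, 0], "spin": 0},
  ],
)

```text
time_s: 2.65
ee_pos: [531.2, 41.9, 323.6]
ee_rot: [180.0, 0.0, 5.4]
force: [-1.0, -0.2, 0.3]
gripper_width: 91.4
gripper_force: 0.0
```

```bash
cat > m.py <<'E'
from h import *
import sys
c=cam('wrist'); im,d=env.grab_frame('wrist'); cv2.imwrite(f'pics/{sys.argv[1]}.png',im); print(env.state()['time_s'],*pose(), env.state()['force'].round(1))
for t,z in (('wheel_top',94),('pointer_tip',60.5),('stud',54),('treadle_pad',76)):
    for r in env.pinpoint('wrist',t)[:1]:
        px=r['location'];D=d[int(px[1]),int(px[0])];print(t,np.round(px,1),round(r['score'],2),onz(c,px,z).round(1), bydepth(c,px,D).round(1) if D else 0)
E
python3 m.py w1
```

```text
2.7 [531.02790705  41.31686709 323.85748209] [1.79987629e+02 1.50313402e-02 5.35423882e+00] [0.1 0.9 0.4]
wheel_top [230.6 175.1] 0.81 [525.7  73.9  94. ] [525.6  73.9  93.7]
pointer_tip [196.1 152.3] 0.88 [544.  121.   60.5] [542.1 123.4  46.4]
stud [221.7 135.2] 0.65 [567.4  91.3  54. ] [567.   91.8  48.8]
treadle_pad [339.4 177.8] 0.88 [531.4 -57.7  76. ] [531.4 -57.8  75.9]
```

View pics/w1.png

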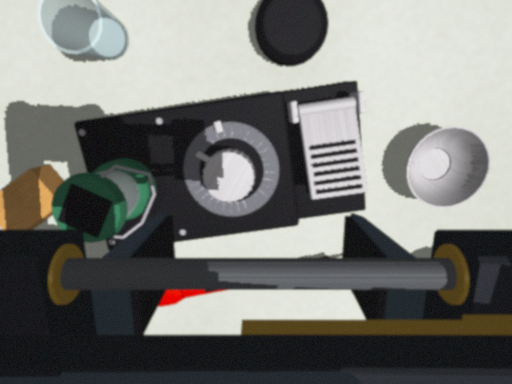

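The wrist view shows the drum (230,175), the pointer tip (197,154), the stud (219,128), the treadle (335,150) and the bowl (446,165). I'll refine these with depth.

```bash
cat > dep.py <<'E'
from h import *
def cloud(name='wrist'):
    c=cam(name); im,d=env.grab_frame(name); m=c[0]
    v,u=np.mgrid[0:384,0:512]; px=np.stack([u,v],-1).reshape(-1,1,2)
    a=np.stack([(px[:,0,0]-m['cx'])/m['fx'],(px[:,0,1]-m['cy'])/m['fy']],1);n=a.copy()
    for _ in range(15): n=a/(1+m['k1']*(n**2).sum(1))[:,None]
    q=np.c_[n,np.ones(len(n))]*d.reshape(-1,1)
    return im,(q@c[2].T+c[1]).reshape(384,512,3),d,c
def measure():
    im,P,d,c=cloud(); w0=np.array([525,74]); z=P[...,2]; rr=np.hypot(P[...,0]-w0[0],P[...,1]-w0[1])
    k=(d>0)&(rr<45)&(abs(z-94)<4); p=P[k][:,:2]; w,rad=cv2.minEnclosingCircle(p.astype(np.float32)); print('drum',k.sum(),p.mean(0).round(1),np.round(w,1),rad,np.median(z[k]))
    w=p.mean(0); rr=np.hypot(P[...,0]-w[0],P[...,1]-w[1]); an=np.degrees(np.arctan2(P[...,1]-w[1],P[...,0]-w[0]))
    g=im.astype(int).mean(2)
    for a in range(-20,100,4):
        o=[]
        for lo,hi in((32,40),(40,48),(52,58),(58,64)):
            k=(d>0)&(rr>lo)&(rr<hi)&(abs(an-a)<2)&(z<80); o+=[ (round(float(z[k].mean()),1),int(g[k].mean())) if k.any() else None]
        print(a,o)
if __name__=='__main__': measure()
E
python3 dep.py
```

```text
drum 2017 [524.1  76.2] [523.5  76.4] 30.78973388671875 93.99086698450986
-20 [(45.2, 50), (48.0, 134), (48.5, 135), (46.3, 88)]
-16 [(44.9, 46), (47.4, 128), (48.1, 136), (46.5, 91)]
-12 [(45.2, 49), (48.0, 130), (47.9, 136), (46.6, 92)]
-8 [(45.6, 47), (48.1, 136), (48.0, 139), (46.9, 92)]
-4 [(45.1, 48), (48.0, 131), (47.9, 136), (46.2, 86)]
0 [(45.1, 48), (47.6, 132), (48.3, 135), (46.9, 95)]
4 [(44.8, 45), (47.2, 140), (48.0, 138), (46.1, 96)]
8 [(45.0, 44), (47.5, 131), (47.9, 135), (46.7, 100)]
12 [(44.7, 44), (47.7, 125), (48.0, 135), (46.8, 98)]
16 [(45.1, 45), (47.7, 136), (50.5, 166), (49.4, 130)]
20 [(45.6, 42), (47.5, 123), (54.3, 224), (53.9, 212)]
24 [(45.0, 43), (48.1, 129), (54.2, 202), (53.4, 189)]
28 [(45.1, 39), (47.8, 123), (47.9, 135), (47.1, 109)]
32 [(45.1, 36), (48.1, 120), (48.2, 134), (46.4, 102)]
36 [(44.8, 32), (47.7, 128), (48.0, 135), (46.4, 91)]
40 [(45.1, 26), (47.3, 122), (48.0, 102), (46.7, 53)]
44 [(45.0, 24), (47.8, 76), (48.2, 69), (46.8, 48)]
48 [(44.9, 21), (47.9, 58), (48.2, 63), (46.4, 49)]
52 [(45.0, 22), (47.9, 54), (47.9, 63), (47.0, 51)]
56 [(44.7, 24), (47.5, 53), (47.9, 62), (47.4, 51)]
60 [(52.8, 48), (51.3, 61), (48.3, 63), (46.7, 51)]
64 [(56.3, 77), (57.4, 83), (47.9, 62), (46.9, 50)]
68 [(64.2, 98), (63.8, 97), (48.0, 63), (46.8, 52)]
72 [(63.9, 86), (63.0, 89), (48.6, 63), (46.7, 53)]
76 [(45.7, 75), (47.9, 69), (48.0, 62), (47.0, 53)]
80 [(44.6, 50), (47.2, 54), (48.4, 62), (46.9, 53)]
84 [(44.4, 41), (46.9, 50), (47.5, 62), (47.0, 54)]
88 [(45.3, 44), (47.4, 51), (48.3, 62), (47.7, 55)]
92 [(45.4, 46), (47.2, 50), (47.9, 62), (47.5, 54)]
96 [(44.7, 53), (47.1, 51), (47.9, 62), (47.3, 55)]
```

Run:
```python
from dep import *
im,P,d,c=cloud('top')
k=(d>0)&(P[...,2]>125)&(np.hypot(P[...,0]-490,P[...,1]-210)<80)
p=P[k]; print(k.sum(),p.min(0),p.max(0),cv2.minEnclosingCircle(p[:,:2].astype(np.float32)))
r=np.hypot(p[:,0]-524,p[:,1]-76)
for lo in(125,135,145,155): 
    q=p[:,2]>lo; print(lo,np.sort(r[q])[:5].round(0))
to([524,76,200],69)
```

```text
355 [449.14422732 211.88730029 126.0148603 ] [521.21457194 243.86647422 165.03667751] ((485.08349609375, 219.197998046875), 36.31615447998047)
125 [138. 138. 139. 139. 139.]
135 [138. 138. 139. 139. 139.]
145 [138. 138. 139. 139. 139.]
155 [138. 138. 139. 139. 139.]
pose [531.   40.7 324.1] [180.   -0.    5.2] offset [-0.0038 -0.0358  0.1241] rows>= 3.0 spin -1.114
```

arm_command(
  motion=[
    {"offset": [-0.002, -0.018, 0.03], "spin": 0},
    {"offset": [-0.002, -0.018, 0.03], "spin": -0.18},
    {"offset": [0, 0, 0.03], "spin": -0.18},
    {"offset": [0, 0, 0.03], "spin": -0.18},
    {"offset": [0, 0, 0], "spin": -0.18},
  ],
)

```text
time_s: 3.62
ee_pos: [522.2, 76.2, 201.5]
ee_rot: [-179.8, 0.2, 46.8]
force: [1.0, -0.0, 0.4]
gripper_width: 91.1
gripper_force: 0.0
```

arm_command(
  motion=[
    {"offset": [0, 0, 0], "spin": -0.18},
    {"offset": [0, 0, 0], "spin": -0.18},
    {"offset": [0, 0, 0], "spin": -0.03},
    {"offset": [0, 0, 0], "spin": 0},
  ],
)

```text
time_s: 4.12
ee_pos: [523.9, 76.5, 204.0]
ee_rot: [180.0, -0.0, 68.7]
force: [-0.9, 0.8, -0.1]
gripper_width: 91.5
gripper_force: 0.0
```

Run:
```python
from dep import *
to([524,76,77],69)
measure()
```

```text
pose [523.9  76.5 204. ] [180.   -0.   68.7] offset [-0.0005  0.0003  0.127 ] rows>= 3.0 spin -0.0058
drum 4029 [523.8  78. ] [523.5  76.8] 30.988624572753906 94.04804029370547
-20 [(45.1, 52), (47.6, 143), (48.3, 156), (47.4, 118)]
-16 [(45.2, 55), (47.1, 133), (48.0, 151), (47.1, 116)]
-12 [(44.9, 46), (47.2, 147), (48.1, 152), (47.4, 120)]
-8 [(45.0, 45), (47.6, 158), (48.3, 154), (47.1, 113)]
-4 [(45.0, 45), (47.6, 136), (47.8, 150), (47.3, 109)]
0 [(44.9, 45), (47.6, 162), (48.4, 151), (47.1, 112)]
4 [(45.4, 45), (47.6, 160), (48.3, 152), (47.2, 105)]
8 [(45.0, 45), (47.7, 136), (48.3, 150), (46.7, 104)]
12 [(45.2, 46), (47.6, 150), (48.1, 158), (46.8, 117)]
16 [(45.0, 46), (47.8, 144), (53.9, 230), (53.4, 211)]
20 [(45.2, 45), (47.8, 139), (54.2, 236), (54.0, 218)]
24 [(45.1, 44), (47.9, 146), (51.0, 155), (49.3, 116)]
28 [(45.2, 41), (47.8, 144), (48.4, 142), (47.0, 103)]
32 [(45.5, 37), (47.8, 144), (48.0, 101), (46.8, 87)]
36 [(45.2, 33), (47.8, 162), (48.0, 71), (46.5, 51)]
40 [(45.0, 31), (47.9, 152), (48.0, 82), (46.5, 44)]
44 [(45.0, 28), (47.7, 149), (48.0, 123), (46.5, 45)]
48 [(45.1, 25), (47.7, 178), (48.0, 149), (46.2, 49)]
52 [(45.1, 23), (47.8, 141), (48.2, 147), (46.6, 67)]
56 [(45.2, 33), (48.1, 125), (48.1, 149), (46.6, 91)]
60 [(61.4, 95), (53.0, 156), (48.2, 154), (46.6, 87)]
64 [(64.2, 122), (60.3, 198), (48.1, 146), (46.3, 89)]
68 [(64.0, 111), (59.5, 167), (48.2, 140), (46.3, 92)]
72 [(44.9, 62), (47.5, 94), (48.3, 148), (46.4, 86)]
76 [(45.1, 23), (47.9, 73), (48.1, 149), (46.6, 88)]
80 [(45.4, 22), (48.1, 81), (48.1, 149), (46.6, 91)]
84 [(44.8, 21), (48.0, 69), (48.1, 151), (46.3, 91)]
88 [(45.1, 21), (47.8, 70), (48.3, 148), (46.4, 91)]
92 [(44.9, 20), (47.9, 69), (48.0, 151), (46.5, 92)]
96 [(45.1, 20), (48.1, 68), (48.1, 152), (46.5, 92)]
```

arm_command(
  motion=[
    {"offset": [0, 0, 0.04], "spin": 0},
    {"offset": [0, 0, 0.04], "spin": 0},
    {"offset": [0, 0, 0.03], "spin": 0},
    {"offset": [0, 0, 0.017], "spin": 0},
    {"offset": [0, 0, 0], "spin": 0},
  ],
)

```text
time_s: 4.8
ee_pos: [523.0, 76.6, 75.8]
ee_rot: [-179.8, 0.1, 68.7]
force: [-0.4, 1.0, 1.2]
gripper_width: 91.5
gripper_force: 0.0
```

arm_command(
  motion=[
    {"offset": [0, 0, 0], "spin": 0},
    {"offset": [0, 0, 0], "spin": 0},
    {"offset": [0, 0, 0], "spin": 0},
    {"offset": [0, 0, 0], "spin": 0},
  ],
  jaw=0.05,
  newtons=15,
)

```text
time_s: 5.3
ee_pos: [523.4, 77.1, 77.5]
ee_rot: [-180.0, -0.0, 68.8]
force: [-1.9, 2.0, 4.1]
gripper_width: 59.7
gripper_force: 15.0
```

Gripped at a 60 mm opening. Now I turn the wheel by -47° (spin +0.82).

arm_command(
  motion=[
    {"offset": [0, 0, 0], "spin": 0.12},
    {"offset": [0, 0, 0], "spin": 0.14},
    {"offset": [0, 0, 0], "spin": 0.14},
    {"offset": [0, 0, 0], "spin": 0.14},
    {"offset": [0, 0, 0], "spin": 0.14},
  ],
)

```text
time_s: 5.92
ee_pos: [523.7, 76.8, 77.5]
ee_rot: [-180.0, 0.0, 29.6]
force: [-2.3, 0.2, 3.5]
gripper_width: 59.6
gripper_force: 15.0
```

arm_command(
  motion=[
    {"offset": [0, 0, 0], "spin": 0.1},
    {"offset": [0, 0, 0], "spin": 0.04},
    {"offset": [0, 0, 0], "spin": 0},
    {"offset": [0, 0, 0], "spin": 0},
  ],
)

```text
time_s: 6.42
ee_pos: [523.7, 76.8, 77.5]
ee_rot: [-180.0, 0.0, 21.8]
force: [-3.4, -0.2, 6.1]
gripper_width: 59.4
gripper_force: 15.0
```

```bash
python3 m.py w2
```

```text
6.475 [523.69024817  76.78721881  77.45844144] [-1.79990241e+02  4.81923403e-03  2.18417084e+01] [-1.1  0.4  6.4]
wheel_top [259.8 270.5] 0.92 [523.1  76.2  94. ] [553.1  88.6 159. ]
pointer_tip [262.9 155.2] 0.78 [568.7  92.6  60.5] [567.3  91.9  48.2]
stud [260.5 153.8] 0.95 [568.2  93.7  54. ] [567.6  93.4  48.4]
```

View pics/w2.png

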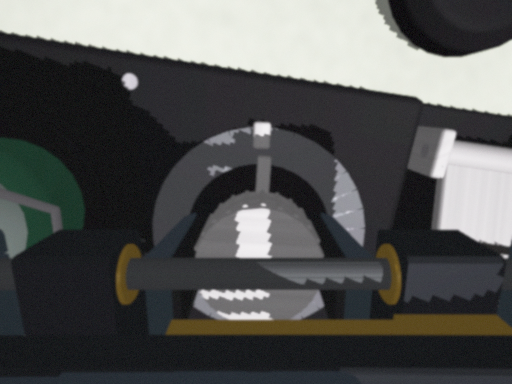

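The pointer (263,156) stands right in front of the stud (262,130), within about 1 mm. I open the jaws and rise.

arm_command(
  motion=[
    {"offset": [0, 0, 0], "spin": 0},
    {"offset": [0, 0, 0], "spin": 0},
    {"offset": [0, 0, 0], "spin": 0},
    {"offset": [0, 0, 0], "spin": 0},
    {"offset": [0, 0, 0], "spin": 0},
  ],
  jaw=0.091,
)

```text
time_s: 7.3
ee_pos: [523.9, 76.7, 76.9]
ee_rot: [180.0, 0.0, 21.8]
force: [-0.4, 0.1, 0.2]
gripper_width: 91.1
gripper_force: 0.0
```

arm_command(
  motion=[
    {"offset": [0, 0, -0.03], "spin": 0},
    {"offset": [0, 0, -0.05], "spin": 0},
    {"offset": [0, 0, -0.05], "spin": 0},
    {"offset": [0, 0, 0], "spin": 0},
    {"offset": [0, 0, 0], "spin": 0},
  ],
)

```text
time_s: 7.92
ee_pos: [523.3, 76.7, 206.3]
ee_rot: [-180.0, 0.1, 21.8]
force: [-0.4, -0.2, 0.6]
gripper_width: 90.8
gripper_force: 0.0
```

```bash
python3 m.py w3
python3 - <<'E'
from dep import *
im,P,d,c=cloud(); z=P[...,2]; rel=P[...,:2]-[523.6,76.6]
for y in (8,10.5,13):
    th=np.deg2rad(y); ex=np.array([np.cos(th),np.sin(th)]); ey=np.array([-ex[1],ex[0]])
    x=rel@ex; yy=rel@ey
    k=(d>0)&(abs(x+10)<15)&(yy<-85)&(yy>-180)&(z>55)&(z<90); 
    print(y,'treadle y range',yy[k].min().round(1) if k.any() else 0,yy[k].max().round(1) if k.any() else 0)
    for cx in range(-45,70,10):
        q=(d>0)&(abs(x-cx)<5)&(abs(yy+130)<15); print(cx,z[q].mean().round(1) if q.any() else None,end='; ')
    print()
E
```

```text
7.975 [522.92569517  76.61136931 205.59088503] [-1.79966979e+02  1.54810204e-01  2.18213601e+01] [-0.5 -0.5  0.4]
wheel_top [259.8 197.1] 0.81 [524.5  76.1  94. ] [524.6  76.1  94.3]
pointer_tip [262.8 135.8] 0.58 [569.7  91.2  60.5] [569.   90.8  47.9]
stud [259.4 136.1] 0.9 [567.9  93.7  54. ] [567.5  93.6  47.7]
treadle_pad [401.9 236. ] 0.59 [534.5 -59.   76. ] [534.5 -59.   76. ]
8 treadle y range -164.9 -94.6
-45 None; -35 None; -25 None; -15 77.5; -5 74.5; 5 71.4; 15 68.4; 25 65.3; 35 61.8; 45 58.3; 55 55.3; 65 52.4; 
10.5 treadle y range -164.3 -94.1
-45 None; -35 None; -25 78.1; -15 75.7; -5 72.8; 5 69.7; 15 66.7; 25 63.6; 35 59.6; 45 56.6; 55 53.6; 65 52.2; 
13 treadle y range -164.3 -94.2
-45 None; -35 79.1; -25 76.9; -15 74.1; -5 71.0; 5 68.0; 15 64.9; 25 61.1; 35 57.9; 45 54.9; 55 52.1; 65 52.2;
```

View pics/w3.png

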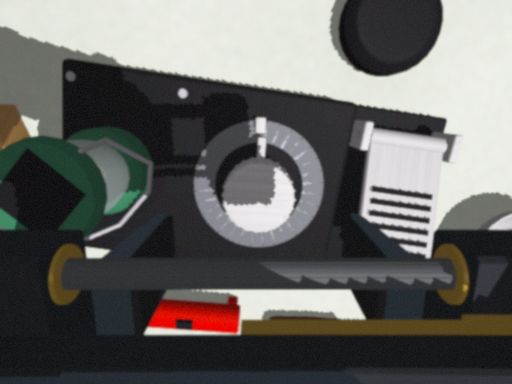

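The wrist view shows the pointer (262,148) in line with the stud (261,126), and the wheel is free. Next I close the fingers and move over the treadle pad.

Run:
```python
from h import *
to([530,-57,206],13)
```

```text
pose [523.5  76.7 205.9] [-1.80e+02  1.00e-01  2.18e+01] offset [-4.360e-02  1.265e-01 -1.000e-04] rows>= 3.0 spin 0.1539
```

arm_command(
  motion=[
    {"offset": [-0.0145, 0.042, 0], "spin": 0},
    {"offset": [-0.0145, 0.042, 0], "spin": 0},
    {"offset": [-0.0145, 0.0425, 0], "spin": 0},
    {"offset": [0, 0, 0], "spin": 0.154},
    {"offset": [0, 0, 0.03], "spin": 0},
  ],
  jaw=0,
)

```text
time_s: 8.85
ee_pos: [532.2, -57.9, 178.1]
ee_rot: [179.9, -0.3, 12.9]
force: [-0.1, -0.3, -1.3]
gripper_width: 44.1
gripper_force: 0.0
```

arm_command(
  motion=[
    {"offset": [0, 0, 0.04], "spin": 0},
    {"offset": [0, 0, 0.026], "spin": 0},
    {"offset": [0, 0, 0], "spin": 0},
    {"offset": [0, 0, 0], "spin": 0},
  ],
)

```text
time_s: 9.35
ee_pos: [531.3, -56.9, 111.7]
ee_rot: [180.0, -0.1, 13.0]
force: [-0.5, -0.9, 1.0]
gripper_width: 3.5
gripper_force: 0.0
```

```bash
python3 - <<'E'
from h import *
to([530,-57,63.5],13)
E
python3 m.py w4
```

```text
pose [531.3 -56.9 111.7] [ 1.8e+02 -1.0e-01  1.3e+01] offset [-0.0013 -0.0002  0.0482] rows>= 1.0 spin -0.0
9.4 [531.53095241 -56.98957666 112.13649764] [ 1.79947219e+02 -1.28620043e-01  1.29961667e+01] [-0.2 -0.  -0.5]
wheel_top [ 11.5 204.8] 0.7 [521.6  77.1  94. ] [521.5  77.3  93.8]
pointer_tip [ 32.  112.2] 0.78 [567.9  90.7  60.5] [568.5  88.2  64.4]
stud [ 37.  109.9] 0.88 [569.   91.9  54. ] [568.3  95.2  48.7]
treadle_pad [255.8 228.5] 0.58 [531.7 -55.   76. ] [531.6 -55.1  75.6]
```

View pics/w4.png

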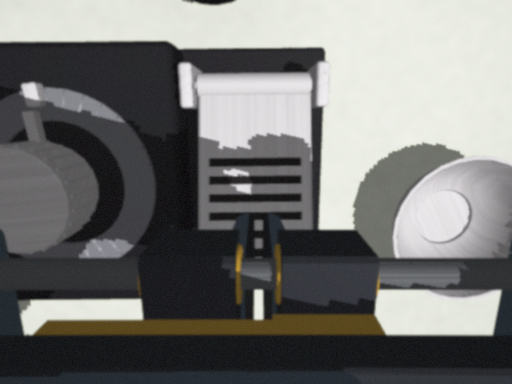

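The fingers (258,240) are centred on the treadle (plate columns 197-312). Pressing down.

arm_command(
  motion=[
    {"offset": [-0.001, 0, 0.012], "spin": 0},
    {"offset": [0, 0, 0.012], "spin": 0},
    {"offset": [0, 0, 0.012], "spin": 0},
    {"offset": [0, 0, 0.011], "spin": 0},
    {"offset": [0, 0, 0], "spin": 0},
  ],
)

```text
time_s: 10.22
ee_pos: [527.3, -57.6, 63.6]
ee_rot: [-180.0, 0.3, 13.0]
force: [-6.2, -1.5, 9.3]
gripper_width: 0.4
gripper_force: 5.0
```

arm_command(
  motion=[
    {"offset": [0, 0, 0.0015], "spin": 0},
    {"offset": [0, 0, 0.0015], "spin": 0},
    {"offset": [0, 0, 0], "spin": 0},
  ],
)

```text
time_s: 10.6
ee_pos: [527.3, -57.6, 62.8]
ee_rot: [-180.0, 0.2, 13.0]
force: [-11.1, -1.3, 26.2]
gripper_width: 0.6
gripper_force: 12.7
```

The force jumped from 9 to 26 N over 0.8 mm, so the treadle is at its stop. I hold it there, then release.

arm_command(
  motion=[
    {"offset": [0, 0, 0], "spin": 0},
    {"offset": [0, 0, 0], "spin": 0},
    {"offset": [0, 0, 0], "spin": 0},
    {"offset": [0, 0, 0], "spin": 0},
    {"offset": [0, 0, 0], "spin": 0},
  ],
)

```text
time_s: 11.22
ee_pos: [527.3, -57.6, 62.8]
ee_rot: [-180.0, 0.2, 13.0]
force: [-10.2, -2.4, 25.3]
gripper_width: 0.4
gripper_force: 12.6
```

arm_command(
  motion=[
    {"offset": [0, 0, -0.015], "spin": 0},
    {"offset": [0, 0, -0.02], "spin": 0},
    {"offset": [0, 0, -0.03], "spin": 0},
    {"offset": [0, 0, -0.05], "spin": 0},
    {"offset": [0, 0, -0.05], "spin": 0},
  ],
)

```text
time_s: 11.85
ee_pos: [529.2, -57.0, 226.0]
ee_rot: [-180.0, 0.1, 13.0]
force: [0.8, -1.0, 0.1]
gripper_width: 0.1
gripper_force: 0.0
```

arm_command(
  motion=[
    {"offset": [0, 0, -0.04], "spin": 0},
    {"offset": [0, 0, -0.04], "spin": 0},
    {"offset": [0, 0, 0], "spin": 0},
    {"offset": [0, 0, 0], "spin": 0},
  ],
)

```text
time_s: 12.35
ee_pos: [529.1, -57.0, 304.3]
ee_rot: [-180.0, 0.1, 13.0]
force: [-1.2, -0.1, -1.1]
gripper_width: 0.7
gripper_force: 0.0
```

```bash
python3 m.py w5
```

```text
12.4 [528.85921982 -56.99599127 303.90506522] [-179.93259391    0.19117526   12.9930551 ] [-0.2 -1.  -1.5]
wheel_top [140.9 152.2] 0.55 [525.6  73.8  94. ] [525.7  73.7  94.5]
pointer_tip [142.7 105.6] 0.78 [572.6  89.8  60.5] [572.2  91.9  54. ]
stud [141.9 109.6] 0.65 [567.5  92.1  54. ] [568.2  89.   63.5]
treadle_pad [260.  172.1] 0.88 [530.4 -58.4  76. ] [530.8 -58.2  78.7]
```

View pics/w5.png

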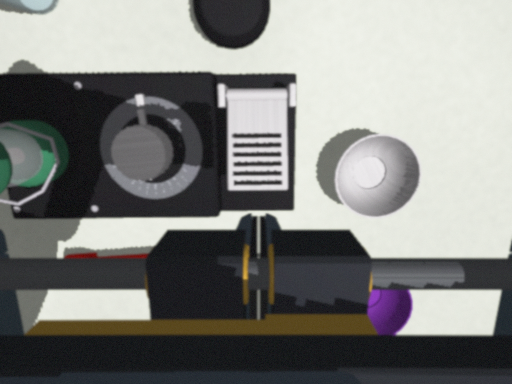

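The treadle pad (260,172) is back up at about 76-78 mm. The pointer (142,112) still stands at the stud (140,98), and everything else is undisturbed. Handing in.

```bash
python3 -c "
from workcell import env
print(env.job_done())"
```

```text
the job is handed in; nothing more can be done
None
```

I turned the wheel until its pointer stood in front of the stud, then pressed the treadle to its stop, held it over half a second and let it come back up; I handed the job in at about 12.4 s, and the hand-in call returned no verdict.

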